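# Load a shaft pin into the cross-drilling jig, up to its stop

### The job

Load the loose plain steel pin into the drill jig: lay it in the open front part of the V-groove, then push it gently along the groove from behind, under the sprung hold-down finger, until you feel it come up against the tip of the stop screw, and press it there lightly for a moment; do not ram the stop, whose lock nut is only finger-tight. Once the pin is home, lower the hinged leaf by its ball knob until the drill bush rests on the pin, and let go. Leave the other things on the bench where they are.

Things in the scene. Friction and masses are not known exactly. Their poses are not given: they have to be found in the camera images.
- jig: Steel drill jig fixed to the bench, base plate 224 x 100 x 12 mm. Origin at bench height under the groove; x runs along the groove toward the stop, z up. A pin seated in the 90-degree V-groove has its axis at y = 0, z = 52 mm; the V's lips are at z = 48 mm, 11.6 mm to either side; the groove block is 56 mm wide. Groove pieces: x = -106 to -80 and x = -30 to 83 mm (end plate)
- groove_gap (a point): Point on the groove's axis (jig x = -55, y = 0, z = 52 mm) in the middle of the gap for fingers (50 mm long, floor at z = 20 mm) between the groove's two pieces. A pin laid with its middle here rests on both pieces, its far end at x = 5 mm, short of the hold-down
- shoe (a point): Point where the hold-down's shoe presses on a seated pin (jig x = 42, z = 63 mm). The hold-down is a sprung steel finger over the groove with an upturned lip toward the mouth (from x = 21 mm); empty, it hangs 3 mm lower. It presses with about 2.5 N: pushing the oily pin takes 1 to 3 N before it and 3 to 9 N under it, different each time
- pin: The work: a plain bright steel round bar, 22 mm in diameter, 120 mm long, 1.5 mm chamfers, 0.3 to 0.4 kg, loose on the bench left of the jig. Either end may go first. Origin on its surface halfway along, 11 mm from the axis; x is the bar's axis
- pin_centre (a point): The middle of the pin, on its axis
- stop_screw: Stop screw, 10 mm thick, through the jig's end plate on the groove's axis, rigid; origin at the middle of its tip, x along the groove away from the mouth. Set to a different depth each time (tip at jig x = 52 to 68 mm). With the pin home, the pin's middle is 60 mm from this point. More than 12 N from the pin would shift its setting
- leaf (a joint): Hinge of the leaf (bush plate, 29 mm wide, 8 mm thick, with the drill bush 34.5 mm from the hinge): 0 = down, the bush resting on a seated pin; grows as it opens; about 1.6 to 1.9 rad at the start (standing up beside the groove). Stiff hinge (0.06 N m), but the leaf may sink slowly from half open
- leaf_knob (a point): Centre of the black ball knob, 19 mm in diameter, at the leaf's free end, 94.5 mm from the hinge axis on a stem 8 mm thick; can be pinched along the hinge axis and led round in an arc
- leaf_hinge (a point): Point on the leaf's hinge axis in the middle of the leaf; the hinge axis runs parallel to the jig's x, at y = -34.5 mm, z = 70 mm of the jig. From open to shut the knob goes up and over from the jig's -y side to its +y side. The hinge post (x = -10 to 20 mm) and a 65 mm high rest post for the leaf (x = -6 to 16, y = 29 to 41 mm) stand beside the groove
- grease_tub: Bystander: tub of grease, 70 mm across, 64 mm high; origin under its middle; to be left alone
- feeler: Bystander: feeler gauge, 27 x 100 x 16 mm; origin under its middle; to be left alone
- impeller: Bystander: light pump impeller, 103 mm across, 22 mm high; origin under its middle; to be left alone
- drift: Bystander: brass drift, 122 x 19 mm, left of the pin (the pin is the thicker, bright one); origin under its middle; to be left alone
- bolt: Bystander: hex bolt, 106 mm long; origin under its middle; to be left alone

How it is judged:
By the outcome, as a careful person would: the job done as asked, in the order asked, and still so for the second after the job is handed in, with the robot touching nothing.
It also fails if it takes over 72 s, if anything falls off the work surface, if the arm or the gripper's body presses on something with over 40 N, if the wrist force passes 120 N, or if a joint passes its speed limit or range.

### The arm

A 6-joint arm with a two-finger parallel gripper is mounted at the origin on a cart in front of the work surface, level with it; the furniture and walls round the work are solid. World frame = base frame: x ahead of the robot, y to its left, z up, the work surface at z = 0. Lengths are in mm, angles in degrees, forces in N, time in s.
With the tool pointing down it reaches from about 275 to 725 mm from the base axis. Payload 15.9 kg.
Tool frame: the origin (TCP) lies at the very end of the fingers, on their centre line; the grasp point (between the pads) lies 19 mm behind it; z points along the fingers, y is the line along which they close (so a half turn about z gives the same grasp; the last joint's range is limited). The gripper opens to 85 mm and grips with 20 to 120 N. Pads are 22 mm wide; open, the fingers measure 114 mm over their backs; the gripper's body (76 mm by 85 mm) begins 54 mm behind the grasp point. The pads swing forward as they close: fully open they stand 13 mm farther back than shut.
Start: joints at [67.208, 12.198, -1.971, 75.831, 0, 90], TCP at [193.688, 460.945, 231.306] pointing down, gripper open.
Joint ranges: [-170.91, 170.91], [-42.67, 98.43], [-65.05, 77.54], [-120.47, 116.71], [-90, 82.35], [-180, 180]. Speed limits (degrees/s): [108.29, 108.29, 136.94, 147.25, 180, 180].

### API

Orientations are given as a 3x3 rotation matrix whose columns are the frame's x, y, z axes.
In Python, from bench import robot gives the robot as it stands.
- The arm moves only by the tool arm_command, never from a script. Its argument "targets" is a list of rows, each an object with "dp": the shift along the tool's x, y, z in m, a list of three; "dr": the turn, a rotation vector about the tool's x, y, z in rad, a list of three. In form: [{"dp": [dx, dy, dz], "dr": [rx, ry, rz]}, ...]. A call has 1 to 20 rows; each row is the pose to reach, as a shift and turn from the pose commanded when the call began, along the tool's axes at that moment; what a row does not reach only later rows make up. A row lasts 1/8 s, in which the tool goes at most 62.5 mm and 10.7 degrees, less where a joint would pass 70% of its speed; a pose out of reach is approached as far as the arm can. A call with a gripper value outside its range is refused whole. "grip" is the opening in per cent of the stroke, from 0 (shut) to 100 (fully open), set as the call begins (left out, the last holds). The fingers move at their own pace and stop on an object; "grip_force" is the grip in N (left out, the last holds). Time passes only in rows, so rows that repeat a pose let the fingers close. It gives the time, the measured TCP pose, the force, the opening and the grip force at its end, in the units of the state.
- robot.observe(): the state, without advancing time (a new reading comes with each control period).
- robot.grab_frame(name): name is "scene" or "top" or "wrist"; returns a dict with "img" (420x560x3 uint8, red, green, blue), "K" (3x3 intrinsics, pixels), "T" (4x4, takes a point from camera to world coordinates); the wrist camera has in their place "tool_from_camera" (4x4, takes a point from camera to tool coordinates, whose origin is the TCP and whose axes are the flange's). Camera axes: x right, y down, z forward; pixel columns grow to the right and rows downward; lengths in mm; the calibration is good to about 2 mm. The wrist camera is an equidistant fisheye: a pixel r from the principal point sees the ray r / f radians off the axis. A picture is of the moment at which its call begins: read the wrist's pose just before it. There is no depth.
- robot.close_job(): hands the job in; it is judged then, once.
The state is a dict: "clock": time; "qpos": joint angles; "joint_vel": joint speeds; "effort": joint torques, N m; "tcp_pos": TCP position; "tcp_rot": TCP orientation; "wrist_force": force on the tool from outside, world axes, zero at the start; "ft_torque": the same for the moment, N m; "grip_width": finger opening in mm; "gripper_force": force on a finger pad.
Only numpy, scipy, OpenCV 4.12 (cv2) and the standard library are available. Lean on these libraries where they do the work, as an engineer would, in place of code of your own. Each camera call takes 0.05 s, during which the arm holds its last target. There are 200 camera calls.

## Working session

There is one attempt and no reset: what is moved stays moved. The work goes in short steps, Python scripts to look and compute and a tool call to move; the robot and the scene stay as the last step left them, time stands still between calls to the robot, and variables do not carry over. Pictures are saved under pics/ and viewed, at most 10 in all, crops included, and the job is handed in when it is done.

Besides the shell and the picture viewer there is one more tool, called after "Call:" by a JSON object that holds its "api" and its "payload", one argument or row to a line. arm_command: Moves the arm, as the interface text tells. Its arguments: {"type":"object","properties":{"targets":{"type":"array","items":{"type":"object","properties":{"dp":{"type":"array","items":{"type":"number"}},"dr":{"type":"array","items":{"type":"number"}}}}},"grip":{"type":"number"},"grip_force":{"type":"number"}},"required":["targets"]}

```bash
mkdir -p pics; cat > h.py <<'E'
import numpy as np, cv2
from bench import robot
def save(n,fn):
    f=robot.grab_frame(n); cv2.imwrite('pics/'+fn+'.png',cv2.cvtColor(f['img'],cv2.COLOR_RGB2BGR)); np.savez('pics/'+fn+'.npz',**{k:v for k,v in f.items()}); return f
def ray(f,u,v):
    K,T=f['K'],f['T']; d=T[:3,:3]@np.linalg.solve(K,[u,v,1.]); return T[:3,3],d
def at_z(f,u,v,z):
    o,d=ray(f,u,v); return o+d*(z-o[2])/d[2]
def proj(f,p):
    K,T=f['K'],f['T']; c=T[:3,:3].T@(np.asarray(p,float)-T[:3,3]); q=K@c; return q[:2]/q[2]
def load(fn): return dict(np.load('pics/'+fn+'.npz'))
E
python3 - <<'E'
from h import *
a=save('top','top0');b=save('scene','scene0')
for f in(a,b):print(f['K'].round(1).tolist(),f['T'].round(3).tolist())
i=cv2.imread('pics/top0.png'); cv2.imwrite('pics/top0b.png',cv2.resize(i,(800,600),interpolation=cv2.INTER_CUBIC))
i=cv2.imread('pics/scene0.png'); cv2.imwrite('pics/scene0b.png',cv2.resize(i,(800,600),interpolation=cv2.INTER_CUBIC))
s=robot.observe();print(s)
E
```

```text
[[417.2, 0.0, 269.4], [0.0, 417.2, 207.8], [0.0, 0.0, 1.0]] [[0.023, -0.98, 0.199, 383.122], [-1.0, -0.025, -0.006, -14.436], [0.011, -0.199, -0.98, 1039.553], [0.0, 0.0, 0.0, 1.0]]
[[380.7, 0.0, 272.1], [0.0, 380.7, 214.7], [0.0, 0.0, 1.0]] [[0.748, -0.44, 0.496, 59.209], [-0.663, -0.472, 0.581, -638.655], [-0.022, -0.764, -0.645, 782.101], [0.0, 0.0, 0.0, 1.0]]
{'clock': 0.1, 'qpos': array([ 6.72078548e+01,  1.22226986e+01, -2.00195632e+00,  7.58301460e+01,
       -2.24311677e-03,  9.00020285e+01]), 'joint_vel': array([ 0.13911457, -0.06468465, -0.01360346,  0.00596264, -0.01550073,
        0.08873703]), 'effort': array([ 1.09479857e-03, -6.87248969e+01,  4.87806451e+01,  1.21595597e-02,
        1.02295105e-04, -2.84453898e-05]), 'tcp_pos': array([193.59871312, 460.69804312, 230.87802598]), 'tcp_rot': array([[-9.21902566e-01,  3.87421665e-01, -3.34428522e-04],
       [ 3.87421807e-01,  9.21902131e-01, -8.96939992e-04],
       [-3.91836181e-05, -9.56456183e-04, -9.99999542e-01]]), 'wrist_force': array([-0.3611466 ,  0.08812135, -0.1638134 ]), 'ft_torque': array([ 0.03769536, -0.0043772 , -0.03388281]), 'gripper_force': 0.0, 'grip_width': 85.30742373488943}
```

View pics/top0b.png

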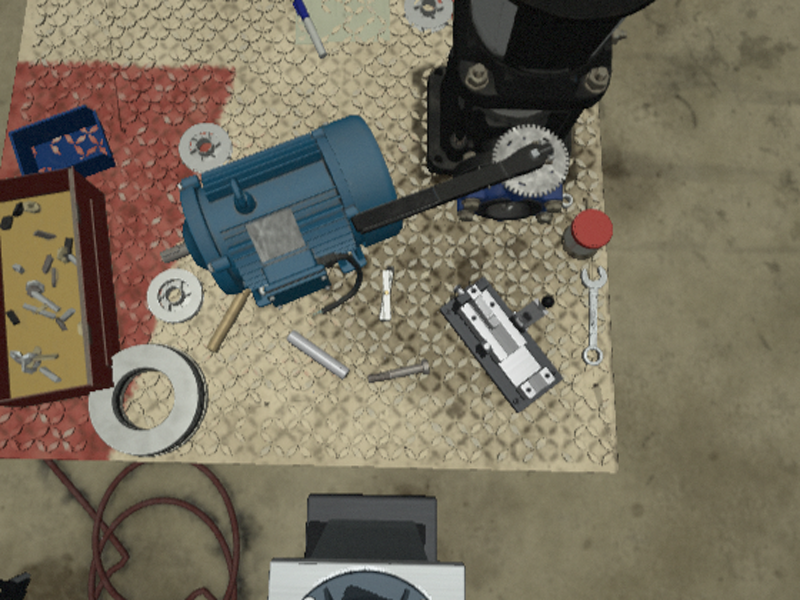

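View pics/scene0b.png

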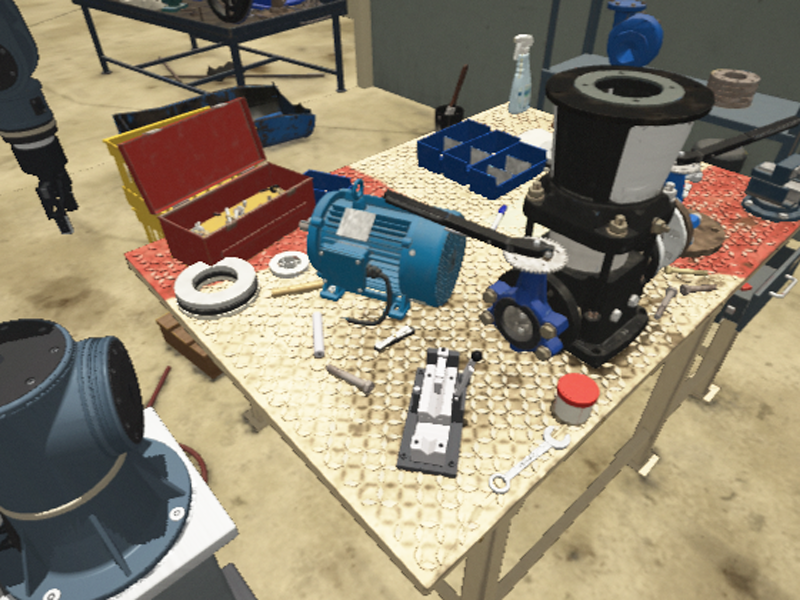

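The top view (800x600) shows the pin around (318,354), the jig from (535,395) at the mouth to (465,290) at the stop, the open leaf's knob at (547,301), and the bolt next to the pin at (400,372). I'll enlarge the jig and the pin.

```bash
python3 - <<'E'
from h import *
i=cv2.imread('pics/top0.png'); a=i[185:295,185:405]
cv2.imwrite('pics/c1.png',cv2.resize(a,None,fx=3.6,fy=3.6,interpolation=cv2.INTER_CUBIC))
i=cv2.imread('pics/scene0.png'); a=i[230:345,205:355]
cv2.imwrite('pics/c2.png',cv2.resize(a,None,fx=5,fy=5,interpolation=cv2.INTER_CUBIC))
E
```

```text
(no output)
```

View pics/c1.png

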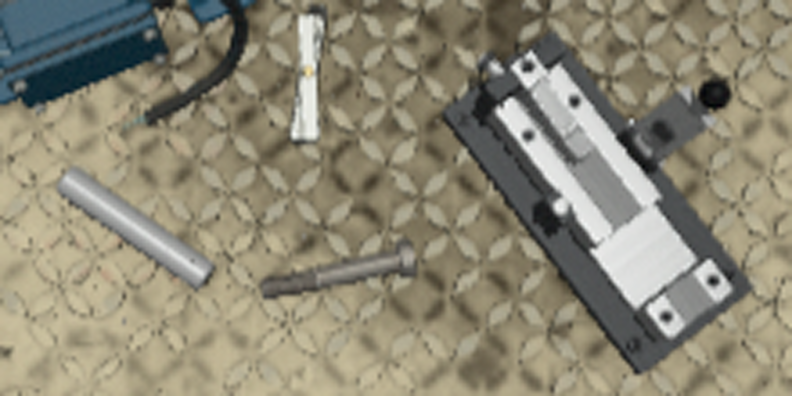

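View pics/c2.png

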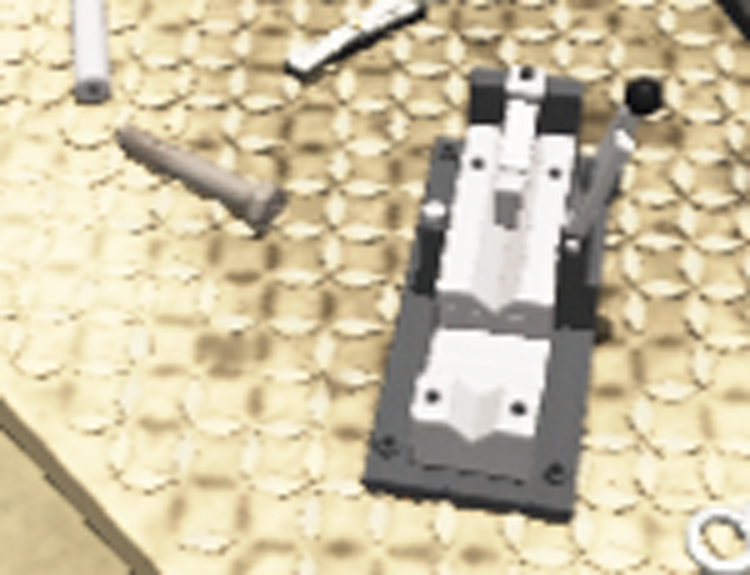

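```bash
cat > fit.py <<'E'
from h import *
from scipy.optimize import least_squares
A,B=load('top0'),load('scene0')
c1=lambda x,y:np.array([185+(x)/3.6,185+y/3.6]); c2=lambda x,y:np.array([205+x/5,230+y/5])
obs=[(A,c1(668,338),(-106,28,48)),(A,c1(735,283),(-106,-28,48)),(A,c1(645,303),(-80,28,48)),(A,c1(711,258),(-80,-28,48)),
(A,c1(597,243),(-30,28,48)),(A,c1(660,202),(-30,-28,48)),
(A,c1(640,373),('n',50,12)),(A,c1(750,287),('n',-50,12)),(A,c1(443,113),('f',50,12)),(A,c1(552,33),('f',-50,12)),
(B,c2(366,480),('n',50,12)),(B,c2(572,512),('n',-50,12)),(B,c2(412,418),(-106,28,48)),(B,c2(533,435),(-106,-28,48)),(B,c2(440,293),(-30,28,48)),(B,c2(553,306),(-30,-28,48))]
def W(q,p):
    c,s=np.cos(q[2]),np.sin(q[2]); return np.array([q[0]+c*p[0]-s*p[1],q[1]+s*p[0]+c*p[1],p[2]])
def res(q):
    r=[]
    for f,uv,p in obs:
        x={'n':q[3]-112,'f':q[3]+112}.get(p[0],p[0]) if isinstance(p[0],str) else p[0]
        r.append(proj(f,W(q,(x,p[1],p[2])))-uv)
    return np.array(r)
s=least_squares(lambda q:res(q).ravel(),[400,-200,.6,0],loss='soft_l1')
q=s.x
print(q[:2],np.degrees(q[2]),q[3]);print(res(q).round(1).tolist())
def tri(a,b):
    M=[];d=[]
    for f,uv in((A,a),(B,b)):
        o,v=ray(f,*uv);v/=np.linalg.norm(v);P=np.eye(3)-np.outer(v,v);M.append(P);d.append(P@o)
    return np.linalg.solve(sum(M),sum(d))
k=tri(c1(714,95),c2(642,95));print('knob',k)
c,s_=np.cos(q[2]),np.sin(q[2]);d=k[:2]-q[:2];print('knob jig',c*d[0]+s_*d[1],-s_*d[0]+c*d[1],k[2])
e=[at_z(A,*c1(*p),11) for p in((68,178),(204,276))];print('pin ends',e,np.linalg.norm(e[0]-e[1]),'scene near end',at_z(B,*c2(92,90),11))
v=e[0]-e[1];print('mid',(e[0]+e[1])/2,'yaw',np.degrees(np.arctan2(v[1],v[0])))
for n,p in dict(gap=(-55,0,52),shoe=(42,0,63),hinge=(5,-34.5,70)).items():print(n,W(q,p))
for n,p in dict(bolt=((270,285),(405,258))).items():print(n,[at_z(A,*c1(*x),8) for x in p])
E
python3 fit.py
```

```text
[ 519.55191517 -220.38794206] 397.5574500424327 -6.280937398186294
[[0.2, 0.6], [-0.1, 1.7], [-0.3, 1.3], [-0.3, -0.2], [-0.2, 0.9], [0.6, -1.6], [0.4, 0.9], [1.6, 0.3], [-0.8, -0.3], [0.3, -1.0], [-0.7, -0.5], [1.1, -0.3], [0.3, -0.3], [0.6, -0.1], [-0.3, -1.2], [0.1, -0.6]]
knob [ 559.14795879 -264.86881741  161.36956599]
knob jig 4.27585655017381 -59.39791237110663 161.369565985162
pin ends [array([520.40165404, 139.86215639,  11.        ]), array([455.53875934,  43.867172  ,  11.        ])] 115.8543574399611 scene near end [452.92689008  41.12311373  11.        ]
mid [487.97020669  91.8646642   11.        ] yaw 55.953481268396516
gap [ 475.95107541 -253.91355573   52.        ]
shoe [ 552.8471019  -194.78656434   63.        ]
hinge [ 544.545331   -244.68977667   70.        ]
bolt [array([450.71227656,  -1.15501736,   8.        ]), array([471.25593972, -93.10570406,   8.        ])]
```

```bash
cat >> h.py <<'E'
from scipy.spatial.transform import Rotation as Ro
def go(pos,yaw):
    s=robot.observe(); R=s['tcp_rot']; a=np.radians(yaw); y=np.array([np.cos(a),np.sin(a),0]); z=np.array([0,0,-1.]); G=np.c_[np.cross(y,z),y,z]
    print('clock %.2f'%s['clock'],'tcp',s['tcp_pos'].round(1),'dp',(R.T@(np.array(pos)-s['tcp_pos'])/1000).round(4),'dr',Ro.from_matrix(R.T@G).as_rotvec().round(4),'F',s['wrist_force'].round(1),'grip',s['grip_width'].round(1))
E
python3 -c "
from h import *
go((488,92,130),-34)"
```

```text
Traceback (most recent call last):
  File "h.py", line 15, in go
    print('clock %.2f'%s['clock'],'tcp',s['tcp_pos'].round(1),'dp',(R.T@(np.array(pos)-s['tcp_pos'])/1000).round(4),'dr',Ro.from_matrix(R.T@G).as_rotvec().round(4),'F',s['wrist_force'].round(1),'grip',s['grip_width'].round(1))
                                                                                                                                                                                                         ^^^^^^^^^^^^^^^^^^^^^
AttributeError: 'float' object has no attribute 'round'
```

```bash
sed -i "s/s\['grip_width'\].round(1)/round(s['grip_width'],1)/" h.py
python3 -c "
from h import *
go((488,92,130),-34)"
```

```text
clock 0.10 tcp [193.6 460.7 230.9] dp [-0.4142 -0.2257  0.1011] dr [-7.0000e-04  9.0000e-04  1.7664e+00] F [-0.4  0.1 -0.2] grip 85.3
```

Call:
{"api": "arm_command", "payload": {
  "targets": [
    {"dp": [-0.4142,-0.2257,0.1011],"dr": [0,0,1.766]},
    {"dp": [-0.4142,-0.2257,0.1011],"dr": [0,0,1.766]},
    {"dp": [-0.4142,-0.2257,0.1011],"dr": [0,0,1.766]},
    {"dp": [-0.4142,-0.2257,0.1011],"dr": [0,0,1.766]},
    {"dp": [-0.4142,-0.2257,0.1011],"dr": [0,0,1.766]},
    {"dp": [-0.4142,-0.2257,0.1011],"dr": [0,0,1.766]},
    {"dp": [-0.4142,-0.2257,0.1011],"dr": [0,0,1.766]},
    {"dp": [-0.4142,-0.2257,0.1011],"dr": [0,0,1.766]},
    {"dp": [-0.4142,-0.2257,0.1011],"dr": [0,0,1.766]},
    {"dp": [-0.4142,-0.2257,0.1011],"dr": [0,0,1.766]},
    {"dp": [-0.4142,-0.2257,0.1011],"dr": [0,0,1.766]},
    {"dp": [-0.4142,-0.2257,0.1011],"dr": [0,0,1.766]},
    {"dp": [-0.4142,-0.2257,0.1011],"dr": [0,0,1.766]}
  ],
  "grip": 52
}}

```text
clock: 1.72
tcp_pos: [488.1, 92.5, 130.2]
tcp_rot: [[0.558, 0.83, 0.0], [0.83, -0.558, -0.0], [-0.0, 0.0, -1.0]]
wrist_force: [0.2, 1.2, 0.2]
grip_width: 44.3
gripper_force: 0.0
```

```bash
python3 -c "
from h import *
go((488,92,5),-34)
f=robot.observe(); w=save('wrist','w1'); print({k:np.asarray(v).round(2).tolist() for k,v in w.items() if k!='img'})
i=w['img'];cv2.imwrite('pics/w1b.png',cv2.resize(i[:,:,::-1],(800,600)))"
```

```text
clock 1.73 tcp [488.1  92.5 130.2] dp [-0.0005  0.0002  0.1252] dr [0.0001 0.     0.0018] F [0.2 1.2 0.2] grip 44.3
{'K': [[325.19, 0.0, 282.8], [0.0, 325.19, 213.53], [0.0, 0.0, 1.0]], 'tool_from_camera': [[-0.0, -0.95, -0.31, 79.88], [1.0, -0.0, -0.0, 0.01], [0.0, -0.31, 0.95, -141.95], [0.0, 0.0, 0.0, 1.0]]}
```

View pics/w1b.png

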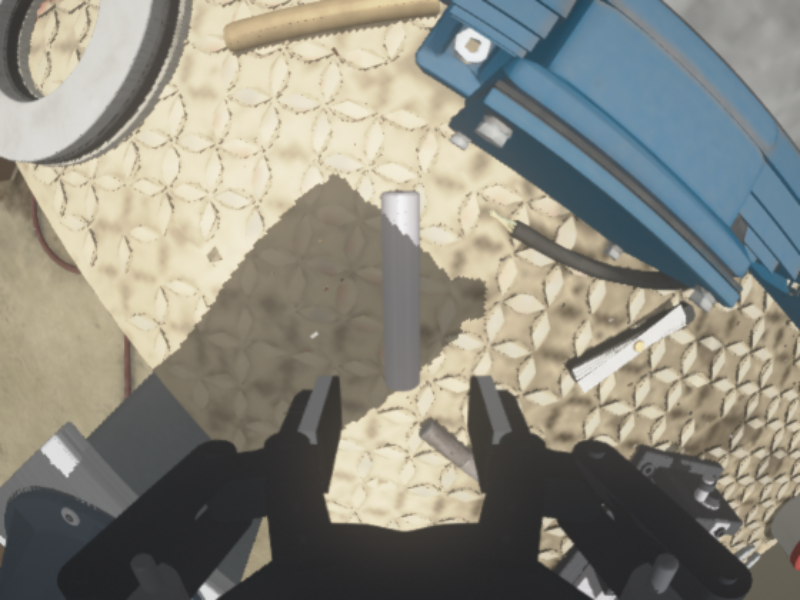

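The wrist view shows the pin lying along the tool's x axis, from (400,192) to (403,388) in the 800x600 picture. The motor cable at (515,235) is clear of the fingers.

```bash
cat >> h.py <<'E'
def wray(w,R,p,u,v):
    K=w['K']; d=np.array([u-K[0,2],v-K[1,2]]); r=np.hypot(*d); t=r/K[0,0]; c=np.r_[np.sin(t)*d/r,np.cos(t)]
    T=w['tool_from_camera']; return p+R@T[:3,3],R@T[:3,:3]@c
def w_z(w,R,p,u,v,z):
    o,d=wray(w,R,p,u,v); return o+d*(z-o[2])/d[2]
E
python3 -c "
from h import *
w=load('w1');s=robot.observe();R,p=s['tcp_rot'],s['tcp_pos']
e=[w_z(w,R,p,u*.7,v*.7,z) for u,v,z in((400,191,18),(402,388,8),(383,290,11),(419,290,11))]
print(np.round(e,1)); print([(R.T@(x-p)).round(1) for x in e]); go((488,92,5),-34)"
```

```text
[[520.4 144.6  18. ]
 [451.4  40.6   8. ]
 [479.4 101.9  11. ]
 [496.9  90.1  11. ]]
[array([ 61.2,  -2.2, 112.2]), array([-63.6,  -1.5, 122.2]), array([  2.9, -12.4, 119.2]), array([  2.9,   8.7, 119.2])]
clock 1.77 tcp [488.1  92.5 130.2] dp [-0.0005  0.0002  0.1252] dr [ 0.     -0.      0.0015] F [ 0.8 -0.   0.4] grip 44.6
```

Call:
{"api": "arm_command", "payload": {
  "targets": [
    {"dp": [-0.005,-0.002,0.045]},
    {"dp": [-0.005,-0.002,0.08]},
    {"dp": [-0.005,-0.002,0.105]},
    {"dp": [-0.005,-0.002,0.12]},
    {"dp": [-0.005,-0.002,0.125]},
    {"dp": [-0.005,-0.002,0.125]}
  ]
}}

```text
invalid input
```

Call:
{"api": "arm_command", "payload": {
  "targets": [
    {"dp": [0,0,0]},
    {"dp": [0,0,0]},
    {"dp": [0,0,0]},
    {"dp": [0,0,0]},
    {"dp": [0,0,0]},
    {"dp": [0,0,0]}
  ],
  "grip": 10,
  "grip_force": 60
}}

```text
invalid input
```

Call:
{"api": "arm_command", "payload": {
  "targets": [
    {"dp": [-0.005,-0.002,0.045],"dr": [0,0,0]},
    {"dp": [-0.005,-0.002,0.08],"dr": [0,0,0]},
    {"dp": [-0.005,-0.002,0.105],"dr": [0,0,0]},
    {"dp": [-0.005,-0.002,0.12],"dr": [0,0,0]},
    {"dp": [-0.005,-0.002,0.125],"dr": [0,0,0]},
    {"dp": [-0.005,-0.002,0.125],"dr": [0,0,0]}
  ]
}}

```text
clock: 2.52
tcp_pos: [484.0, 89.5, 5.6]
tcp_rot: [[0.559, 0.829, 0.0], [0.829, -0.559, 0.0], [0.0, 0.0, -1.0]]
wrist_force: [-0.2, -0.4, 0.2]
grip_width: 44.7
gripper_force: 0.0
```

Call:
{"api": "arm_command", "payload": {
  "targets": [
    {"dp": [0,0,0],"dr": [0,0,0]},
    {"dp": [0,0,0],"dr": [0,0,0]},
    {"dp": [0,0,0],"dr": [0,0,0]},
    {"dp": [0,0,0],"dr": [0,0,0]},
    {"dp": [0,0,0],"dr": [0,0,0]}
  ],
  "grip": 10,
  "grip_force": 60
}}

```text
clock: 3.15
tcp_pos: [484.4, 89.5, 6.2]
tcp_rot: [[0.559, 0.829, 0.002], [0.829, -0.559, 0.0], [0.001, 0.001, -1.0]]
wrist_force: [-2.1, 0.0, 6.7]
grip_width: 19.7
gripper_force: 58.4
```

Call:
{"api": "arm_command", "payload": {
  "targets": [
    {"dp": [0,0,-0.01],"dr": [0,0,0]},
    {"dp": [0,0,-0.03],"dr": [0,0,0]},
    {"dp": [0,0,-0.06],"dr": [0,0,0]},
    {"dp": [0,0,-0.1],"dr": [0,0,0]},
    {"dp": [0,0,-0.1],"dr": [0,0,0]}
  ]
}}

```text
clock: 3.78
tcp_pos: [485.4, 89.7, 108.3]
tcp_rot: [[0.559, 0.829, 0.005], [0.829, -0.559, 0.001], [0.004, 0.004, -1.0]]
wrist_force: [0.9, -1.2, -3.7]
grip_width: 19.5
gripper_force: 59.5
```

```bash
python3 -c "
from h import *
w=save('wrist','w2');go((488,92,5),-34)
i=w['img'][120:400,140:430];cv2.imwrite('pics/w2b.png',cv2.resize(i[:,:,::-1],None,fx=2,fy=2))"
```

```text
clock 3.83 tcp [484.4  89.5 106.4] dp [0.0039 0.0014 0.1014] dr [ 0.0017 -0.0017  0.0004] F [-0.6  0.  -4.8] grip 19.2
```

View pics/w2b.png

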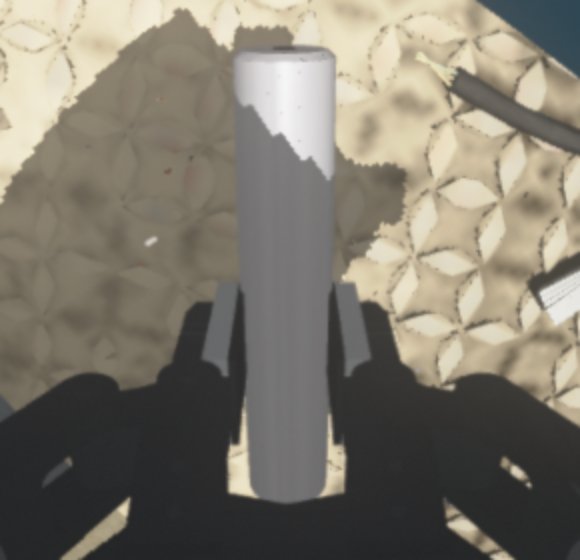

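```bash
python3 - <<'E'
from h import *
w=load('w2');s=robot.observe();R,p=s['tcp_rot'],s['tcp_pos']
for u,v,dz in((282.5,143.5,14),(140+240/2,120+150/2,5),(140+332/2,120+150/2,5),(140+287/2,120+500/2,-3)):print((R.T@(w_z(w,R,p,u,v,p[2]+dz)-p)).round(1))
a=np.radians(37.6)
P=np.array([519.55,-220.39])-62*np.array([np.cos(a),np.sin(a)]);print(P)
go((*P,130),-52.4)
E
```

```text
[ 66.6  -0.1 -13.9]
[ 43.2 -10.   -4.9]
[43.1 10.1 -4.9]
[-69.3   0.3   2.9]
[ 470.42804211 -258.21900016]
clock 3.83 tcp [484.4  89.5 106.4] dp [-0.2961  0.1828 -0.0238] dr [ 0.0014 -0.002   0.3216] F [-0.6  0.  -4.8] grip 19.2
```

Call:
{"api": "arm_command", "payload": {
  "targets": [
    {"dp": [-0.03,0.018,-0.01],"dr": [0,0,0.05]},
    {"dp": [-0.08,0.05,-0.024],"dr": [0,0,0.1]},
    {"dp": [-0.13,0.08,-0.024],"dr": [0,0,0.16]},
    {"dp": [-0.18,0.111,-0.024],"dr": [0,0,0.22]},
    {"dp": [-0.23,0.142,-0.024],"dr": [0,0,0.28]},
    {"dp": [-0.27,0.166,-0.024],"dr": [0,0,0.3216]},
    {"dp": [-0.29,0.179,-0.024],"dr": [0,0,0.3216]},
    {"dp": [-0.296,0.183,-0.024],"dr": [0,0,0.3216]},
    {"dp": [-0.296,0.183,-0.024],"dr": [0,0,0.3216]},
    {"dp": [-0.296,0.183,-0.024],"dr": [0,0,0.3216]}
  ]
}}

```text
clock: 5.08
tcp_pos: [469.9, -257.3, 128.9]
tcp_rot: [[0.792, 0.611, -0.001], [0.611, -0.792, 0.001], [-0.0, -0.001, -1.0]]
wrist_force: [0.8, -0.7, -3.5]
grip_width: 19.5
gripper_force: 59.5
```

```bash
python3 -c "
from h import *
go((470.4,-258.2,130),-52.4)
s=robot.observe();np.savez('pics/w3s.npz',R=s['tcp_rot'],p=s['tcp_pos'])
w=save('wrist','w3');go((470.4,-258.2,130),-52.4)
i=w['img'][20:320,80:480];cv2.imwrite('pics/w3b.png',cv2.resize(i[:,:,::-1],None,fx=2,fy=2))"
```

```text
clock 5.08 tcp [ 469.9 -257.3  128.9] dp [-0.0002  0.001  -0.0011] dr [-0.0007  0.0001  0.001 ] F [ 0.8 -0.7 -3.5] grip 19.5
clock 5.12 tcp [ 470.1 -257.3  129.1] dp [-0.0002  0.0009 -0.0009] dr [-0.0004 -0.      0.0011] F [ 0.3  0.6 -3.2] grip 19.6
```

View pics/w3b.png

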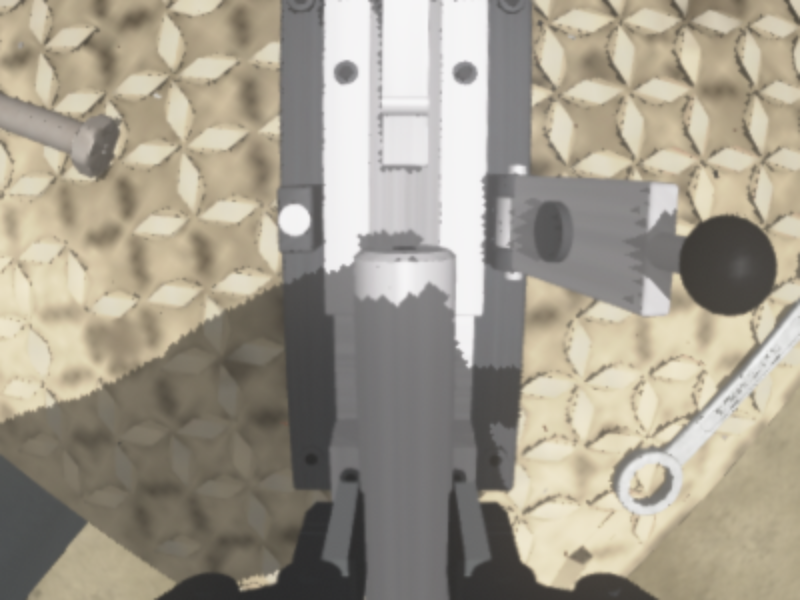

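The jig is lined up with the tool. In the crop the block edges are at x=324 and 488, the hold-down lip end is at (405,165), the mouth edge of the rear block is at y≈315, and the knob is at (728,265).

```bash
python3 - <<'E'
from h import *
w=load('w3');s=np.load('pics/w3s.npz');R,p=s['R'],s['p'];a=np.radians(37.56)
J=np.array([[np.cos(a),np.sin(a)],[-np.sin(a),np.cos(a)]])
for n,x,y,z,e in(('blkL',324,150,48,'y28'),('blkR',488,150,48,'-28'),('blkL2',324,240,48,''),('blkR2',486,240,48,''),('front',330,315,48,'x-30'),('lip',405,165,70,'21'),('plL',281,100,12,'50'),('plR',530,100,12,'-50'),('plL2',287,330,12,''),('plR2',522,330,12,''),('hole',347,72,48,''),('holeR',464,72,48,''),('lipL',382,140,66,''),('lipR',428,140,66,''),('knob',728,265,161,'x5'),('pinL',356,270,134,''),('pinR',455,270,134,''),('pinend',405,250,140,''),('postL',280,185,65,'16,41'),('postL',280,250,65,'-6,41')):
    q=w_z(w,R,p,80+x/2,20+y/2,z);print(n,e,(J@(q[:2]-[519.55,-220.39])).round(1),'tool',(R.T@(q-p)).round(1))
E
```

```text
blkL y28 [28.6 28.5] tool [ 90.5 -27.3  81. ]
blkR -28 [ 28.7 -26.8] tool [90.5 28.  80.9]
blkL2  [-2.4 29. ] tool [ 59.4 -27.8  81. ]
blkR2  [ -2.4 -26.6] tool [59.4 27.7 80.9]
front x-30 [-28.9  27.5] tool [ 33.  -26.4  81. ]
lip 21 [22.6  1.2] tool [84.4 -0.  58.9]
plL 50 [51.3 50. ] tool [113.2 -48.7 117. ]
plR -50 [ 51.3 -47.8] tool [113.1  49.  116.9]
plL2  [-42.7  50. ] tool [ 19.3 -48.9 117. ]
plR2  [-42.6 -47. ] tool [ 19.2  48.2 116.9]
hole  [55.6 20.7] tool [117.4 -19.4  80.9]
holeR  [ 55.6 -18.5] tool [117.4  19.8  80.9]
lipL  [30.6  8.3] tool [92.4 -7.1 62.9]
lipR  [30.6 -5.9] tool [92.4  7.1 62.9]
knob x5 [  5.5 -58.4] tool [ 67.2  59.5 -32.1]
pinL  [-1.  11.4] tool [ 60.8 -10.3  -5.1]
pinR  [-1.  -9.5] tool [60.8 10.6 -5.1]
pinend  [3.9 1.1] tool [ 65.7   0.1 -11.1]
postL 16,41 [17.1 40.6] tool [ 79.  -39.4  64. ]
postL -6,41 [-3.8 41.2] tool [ 58.1 -40.   64. ]
```

Call:
{"api": "arm_command", "payload": {
  "targets": [
    {"dp": [0.003,0,0.02],"dr": [0,0,0]},
    {"dp": [0.003,0,0.04],"dr": [0,0,0]},
    {"dp": [0.003,0,0.06],"dr": [0,0,0]},
    {"dp": [0.003,0,0.07],"dr": [0,0,0]},
    {"dp": [0.003,0,0.077],"dr": [0,0,0]},
    {"dp": [0.003,0,0.079],"dr": [0,0,0]},
    {"dp": [0.003,0,0.079],"dr": [0,0,0]}
  ]
}}

```text
clock: 6.0
tcp_pos: [472.6, -256.6, 50.6]
tcp_rot: [[0.792, 0.61, 0.001], [0.61, -0.792, -0.0], [0.0, 0.0, -1.0]]
wrist_force: [0.4, -0.5, -3.4]
grip_width: 19.5
gripper_force: 59.6
```

Call:
{"api": "arm_command", "payload": {
  "targets": [
    {"dp": [0,0,0.001],"dr": [0,0,0]},
    {"dp": [0,0,0.002],"dr": [0,0,0]},
    {"dp": [0,0,0.0025],"dr": [0,0,0]},
    {"dp": [0,0,0.0025],"dr": [0,0,0]}
  ]
}}

```text
clock: 6.5
tcp_pos: [472.4, -256.3, 48.8]
tcp_rot: [[0.792, 0.61, 0.001], [0.61, -0.792, 0.0], [0.001, 0.0, -1.0]]
wrist_force: [-6.8, 6.7, 16.6]
grip_width: 19.3
gripper_force: 61.9
```

Call:
{"api": "arm_command", "payload": {
  "targets": [
    {"dp": [0,-0.0005,-0.0005],"dr": [0,0,0]},
    {"dp": [0,-0.0005,-0.0005],"dr": [0,0,0]},
    {"dp": [0,-0.0005,-0.0005],"dr": [0,0,0]},
    {"dp": [0,-0.0005,-0.0005],"dr": [0,0,0]}
  ],
  "grip": 50
}}

```text
clock: 7.0
tcp_pos: [472.1, -256.2, 48.2]
tcp_rot: [[0.792, 0.61, -0.0], [0.61, -0.792, -0.0], [-0.0, 0.0, -1.0]]
wrist_force: [-0.0, -0.9, -0.4]
grip_width: 43.0
gripper_force: 0.0
```

Call:
{"api": "arm_command", "payload": {
  "targets": [
    {"dp": [0,0,-0.015],"dr": [0,0,0]},
    {"dp": [0,0,-0.05],"dr": [0,0,0]},
    {"dp": [-0.03,0,-0.08],"dr": [0,0,0]},
    {"dp": [-0.07,0,-0.08],"dr": [0,0,0]},
    {"dp": [-0.085,0,-0.08],"dr": [0,0,0]},
    {"dp": [-0.085,0,-0.08],"dr": [0,0,0]}
  ]
}}

```text
clock: 7.75
tcp_pos: [404.4, -308.4, 128.7]
tcp_rot: [[0.793, 0.609, 0.0], [0.609, -0.793, -0.0], [0.0, 0.0, -1.0]]
wrist_force: [-0.1, 0.1, 0.9]
grip_width: 42.5
gripper_force: 0.0
```

```bash
python3 -c "
from h import *
s=robot.observe();np.savez('pics/w4s.npz',R=s['tcp_rot'],p=s['tcp_pos']);print(s['tcp_pos'],s['tcp_rot'],s['wrist_force'])
w=save('wrist','w4')
i=w['img'][20:320,80:480];cv2.imwrite('pics/w4b.png',cv2.resize(i[:,:,::-1],None,fx=2,fy=2))"
```

```text
[ 404.43161332 -308.37215609  128.72002052] [[ 7.93215543e-01  6.08940824e-01  4.17731720e-04]
 [ 6.08940924e-01 -7.93215560e-01 -1.63570996e-04]
 [ 2.31746243e-04  3.84120996e-04 -9.99999899e-01]] [-0.07950233  0.07997986  0.87066102]
```

View pics/w4b.png

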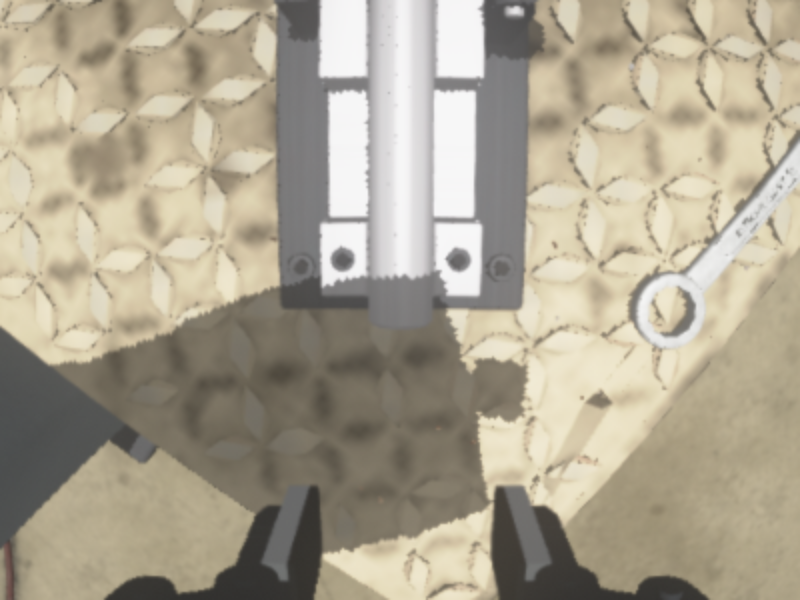

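The pin is seated along the groove, with its tail end at crop (401,327) and the front groove piece's mouth edge at y≈297.

```bash
python3 - <<'E'
from h import *
w=load('w4');s=np.load('pics/w4s.npz');R,p=s['R'],s['p']
for n,x,y,z in(('tail',401,327,48),('pinL',370,250,52),('pinR',433,250,52),('pinL',370,100,52),('pinR',434,100,52),('mouth',330,296,48),('mouthR',470,296,48),('f80',340,222,48),('f30',340,77,48)):
    q=w_z(w,R,p,80+x/2,20+y/2,z);print(n,'tool',(R.T@(q-p)).round(1),'w',q.round(1))
E
```

```text
tail tool [28.6 -1.5 80.7] w [ 426.2 -289.8   48. ]
pinL tool [ 56.2 -11.8  76.7] w [ 441.9 -264.8   52. ]
pinR tool [56.2  9.4 76.7] w [ 454.7 -281.6   52. ]
pinL tool [106.9 -11.5  76.7] w [ 482.3 -234.2   52. ]
pinR tool [106.9   9.5  76.7] w [ 495.  -250.9   52. ]
mouth tool [ 39.8 -26.2  80.7] w [ 420.1 -263.4   48. ]
mouthR tool [39.7 22.5 80.7] w [ 449.7 -302.1   48. ]
f80 tool [ 65.6 -22.2  80.7] w [ 443.  -250.9   48. ]
f30 tool [115.7 -21.8  80.7] w [ 483.  -220.7   48. ]
```

Call:
{"api": "arm_command", "payload": {
  "targets": [
    {"dp": [0,-0.001,0.03],"dr": [0,0,0]},
    {"dp": [0,-0.001,0.06],"dr": [0,0,0]},
    {"dp": [0,-0.001,0.073],"dr": [0,0,0]},
    {"dp": [0,-0.001,0.0755],"dr": [0,0,0]},
    {"dp": [0.006,-0.001,0.0755],"dr": [0,0,0]},
    {"dp": [0.01,-0.001,0.0755],"dr": [0,0,0]},
    {"dp": [0.01,-0.001,0.0755],"dr": [0,0,0]}
  ],
  "grip": 0,
  "grip_force": 30
}}

```text
clock: 8.68
tcp_pos: [412.7, -301.1, 53.3]
tcp_rot: [[0.792, 0.61, 0.001], [0.61, -0.792, -0.001], [0.0, 0.001, -1.0]]
wrist_force: [-0.6, -0.3, -0.2]
grip_width: -0.2
gripper_force: 0.0
```

Call:
{"api": "arm_command", "payload": {
  "targets": [
    {"dp": [0.002,0,0],"dr": [0,0,0]},
    {"dp": [0.004,0,0],"dr": [0,0,0]},
    {"dp": [0.006,0,0],"dr": [0,0,0]},
    {"dp": [0.008,0,0],"dr": [0,0,0]},
    {"dp": [0.01,0,0],"dr": [0,0,0]},
    {"dp": [0.012,0,0],"dr": [0,0,0]},
    {"dp": [0.014,0,0],"dr": [0,0,0]},
    {"dp": [0.016,0,0],"dr": [0,0,0]}
  ]
}}

```text
clock: 9.68
tcp_pos: [424.8, -291.3, 52.7]
tcp_rot: [[0.792, 0.61, -0.0], [0.61, -0.792, -0.0], [-0.0, 0.0, -1.0]]
wrist_force: [-2.2, -1.3, 1.4]
grip_width: 0.0
gripper_force: 1.2
```

Call:
{"api": "arm_command", "payload": {
  "targets": [
    {"dp": [0.002,0,0],"dr": [0,0,0]},
    {"dp": [0.004,0,0],"dr": [0,0,0]},
    {"dp": [0.006,0,0],"dr": [0,0,0]},
    {"dp": [0.008,0,0],"dr": [0,0,0]},
    {"dp": [0.01,0,0],"dr": [0,0,0]},
    {"dp": [0.012,0,0],"dr": [0,0,0]},
    {"dp": [0.014,0,0],"dr": [0,0,0]},
    {"dp": [0.016,0,0],"dr": [0,0,0]}
  ]
}}

```text
clock: 10.68
tcp_pos: [437.5, -281.5, 52.7]
tcp_rot: [[0.792, 0.61, 0.0], [0.61, -0.792, -0.0], [0.0, 0.0, -1.0]]
wrist_force: [-1.2, -1.4, -0.1]
grip_width: 0.1
gripper_force: 1.2
```

Call:
{"api": "arm_command", "payload": {
  "targets": [
    {"dp": [0.002,0,0],"dr": [0,0,0]},
    {"dp": [0.004,0,0],"dr": [0,0,0]},
    {"dp": [0.006,0,0],"dr": [0,0,0]},
    {"dp": [0.008,0,0],"dr": [0,0,0]},
    {"dp": [0.01,0,0],"dr": [0,0,0]},
    {"dp": [0.0115,0,0],"dr": [0,0,0]},
    {"dp": [0.0125,0,0],"dr": [0,0,0]},
    {"dp": [0.013,0,0],"dr": [0,0,0]}
  ]
}}

```text
clock: 11.68
tcp_pos: [447.4, -273.8, 52.7]
tcp_rot: [[0.792, 0.61, -0.001], [0.61, -0.792, -0.001], [-0.001, -0.0, -1.0]]
wrist_force: [-4.3, -5.2, 1.5]
grip_width: 0.1
gripper_force: 3.6
```

Call:
{"api": "arm_command", "payload": {
  "targets": [
    {"dp": [0.001,0,0],"dr": [0,0,0]},
    {"dp": [0.002,0,0],"dr": [0,0,0]},
    {"dp": [0.003,0,0],"dr": [0,0,0]},
    {"dp": [0.004,0,0],"dr": [0,0,0]}
  ]
}}

```text
clock: 12.18
tcp_pos: [450.7, -271.3, 52.7]
tcp_rot: [[0.792, 0.61, -0.0], [0.61, -0.792, -0.0], [-0.001, 0.0, -1.0]]
wrist_force: [-2.9, -4.4, 1.2]
grip_width: 0.2
gripper_force: 2.9
```

Call:
{"api": "arm_command", "payload": {
  "targets": [
    {"dp": [0.0008,0,0],"dr": [0,0,0]},
    {"dp": [0.0016,0,0],"dr": [0,0,0]},
    {"dp": [0.0024,0,0],"dr": [0,0,0]},
    {"dp": [0.003,0,0],"dr": [0,0,0]}
  ]
}}

```text
clock: 12.68
tcp_pos: [453.1, -269.5, 52.7]
tcp_rot: [[0.792, 0.61, -0.0], [0.61, -0.792, -0.0], [-0.001, 0.0, -1.0]]
wrist_force: [-4.9, -4.2, 2.0]
grip_width: 0.1
gripper_force: 2.9
```

Call:
{"api": "arm_command", "payload": {
  "targets": [
    {"dp": [0.0005,0,0],"dr": [0,0,0]},
    {"dp": [0.001,0,0],"dr": [0,0,0]}
  ]
}}

```text
clock: 12.92
tcp_pos: [453.9, -268.9, 52.7]
tcp_rot: [[0.792, 0.61, -0.0], [0.61, -0.792, -0.0], [-0.001, 0.0, -1.0]]
wrist_force: [-3.8, -4.8, 0.9]
grip_width: 0.0
gripper_force: 2.9
```

```bash
python3 -c "
from h import *
s=robot.observe();np.savez('pics/w5s.npz',R=s['tcp_rot'],p=s['tcp_pos']);print(s['tcp_pos'],s['wrist_force'])
w=save('wrist','w5')
i=w['img'][120:420,80:480];cv2.imwrite('pics/w5b.png',cv2.resize(i[:,:,::-1],None,fx=2,fy=2))"
```

```text
[ 453.88074329 -268.91773652   52.71219   ] [-3.82516117 -4.77075665  0.89449164]
```

View pics/w5b.png

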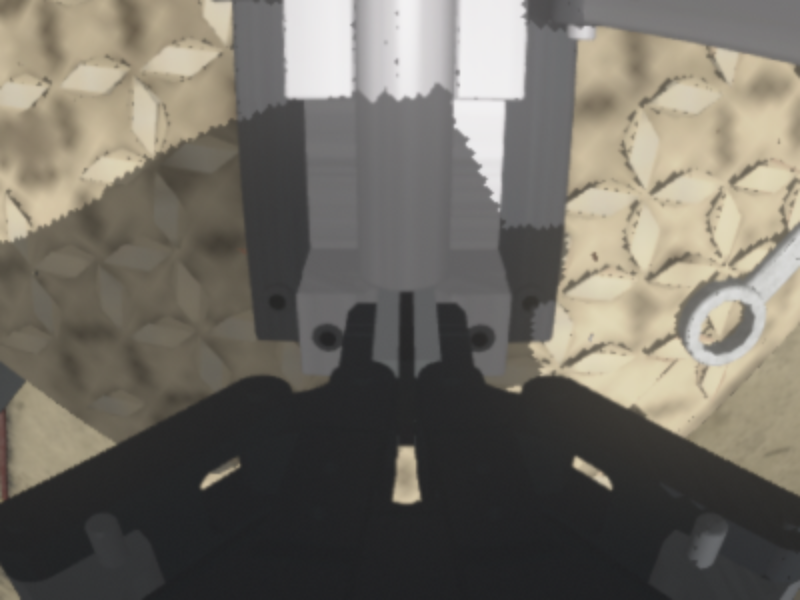

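The fingers are against the pin's tail at crop y≈291. The front piece's edge (x=-80) is at y≈250 and the rear block's mouth (x=-30) at y≈99.

```bash
python3 - <<'E'
from h import *
w=load('w5');s=np.load('pics/w5s.npz');R,p=s['R'],s['p']
for n,x,y,z in(('tail',403,291,60),('x-80',310,250,48),('x-80',500,250,48),('x-30',320,99,48),('mouth',380,375,48)):
    q=w_z(w,R,p,80+x/2,120+y/2,z);print(n,'tool',(R.T@(q-p)).round(1))
E
```

```text
tail tool [10.  -0.5 -7.3]
x-80 tool [ 15.1 -23.6   4.7]
x-80 tool [15.  23.5  4.7]
x-30 tool [ 52.8 -19.5   4.7]
mouth tool [-22.2  -6.8   4.7]
```

Call:
{"api": "arm_command", "payload": {
  "targets": [
    {"dp": [0.0005,0,0],"dr": [0,0,0]},
    {"dp": [0.001,0,0],"dr": [0,0,0]},
    {"dp": [0.0015,0,0],"dr": [0,0,0]},
    {"dp": [0.002,0,0],"dr": [0,0,0]}
  ]
}}

```text
clock: 13.48
tcp_pos: [455.5, -267.7, 52.7]
tcp_rot: [[0.792, 0.61, -0.0], [0.61, -0.792, -0.0], [-0.001, 0.0, -1.0]]
wrist_force: [-4.1, -4.3, 1.1]
grip_width: -0.2
gripper_force: 2.9
```

Call:
{"api": "arm_command", "payload": {
  "targets": [
    {"dp": [0.0004,0,0],"dr": [0,0,0]},
    {"dp": [0.0007,0,0],"dr": [0,0,0]}
  ]
}}

```text
clock: 13.72
tcp_pos: [456.0, -267.3, 52.7]
tcp_rot: [[0.792, 0.61, -0.0], [0.61, -0.792, -0.0], [-0.001, 0.0, -1.0]]
wrist_force: [-3.7, -4.6, 0.9]
grip_width: -0.2
gripper_force: 2.9
```

Call:
{"api": "arm_command", "payload": {
  "targets": [
    {"dp": [0.0004,0,0],"dr": [0,0,0]},
    {"dp": [0.0007,0,0],"dr": [0,0,0]}
  ]
}}

```text
clock: 13.98
tcp_pos: [456.6, -266.9, 52.7]
tcp_rot: [[0.792, 0.61, -0.0], [0.61, -0.792, -0.001], [-0.001, 0.0, -1.0]]
wrist_force: [-4.0, -4.3, 1.1]
grip_width: 0.1
gripper_force: 2.9
```

Call:
{"api": "arm_command", "payload": {
  "targets": [
    {"dp": [0.0004,0,0],"dr": [0,0,0]},
    {"dp": [0.0007,0,0],"dr": [0,0,0]}
  ]
}}

```text
clock: 14.22
tcp_pos: [457.1, -266.4, 52.7]
tcp_rot: [[0.792, 0.61, -0.0], [0.61, -0.792, -0.0], [-0.001, 0.0, -1.0]]
wrist_force: [-3.9, -4.6, 0.1]
grip_width: -0.2
gripper_force: 2.9
```

Call:
{"api": "arm_command", "payload": {
  "targets": [
    {"dp": [0.0004,0,0],"dr": [0,0,0]},
    {"dp": [0.0007,0,0],"dr": [0,0,0]}
  ]
}}

```text
clock: 14.48
tcp_pos: [457.7, -266.0, 52.7]
tcp_rot: [[0.792, 0.61, -0.0], [0.61, -0.792, -0.0], [-0.001, 0.0, -1.0]]
wrist_force: [-3.4, -4.2, 1.6]
grip_width: 0.0
gripper_force: 2.9
```

Call:
{"api": "arm_command", "payload": {
  "targets": [
    {"dp": [0.0004,0,0],"dr": [0,0,0]},
    {"dp": [0.0007,0,0],"dr": [0,0,0]}
  ]
}}

```text
clock: 14.72
tcp_pos: [458.2, -265.6, 52.7]
tcp_rot: [[0.792, 0.61, -0.0], [0.61, -0.792, -0.0], [-0.001, 0.0, -1.0]]
wrist_force: [-3.4, -4.5, 1.4]
grip_width: -0.1
gripper_force: 2.9
```

Call:
{"api": "arm_command", "payload": {
  "targets": [
    {"dp": [0.0004,0,0],"dr": [0,0,0]},
    {"dp": [0.0007,0,0],"dr": [0,0,0]}
  ]
}}

```text
clock: 14.98
tcp_pos: [458.8, -265.1, 52.7]
tcp_rot: [[0.792, 0.61, -0.0], [0.61, -0.792, -0.0], [-0.001, 0.0, -1.0]]
wrist_force: [-3.4, -4.8, 1.0]
grip_width: -0.1
gripper_force: 2.9
```

Call:
{"api": "arm_command", "payload": {
  "targets": [
    {"dp": [0.0004,0,0],"dr": [0,0,0]},
    {"dp": [0.0007,0,0],"dr": [0,0,0]}
  ]
}}

```text
clock: 15.22
tcp_pos: [459.4, -264.7, 52.7]
tcp_rot: [[0.792, 0.61, -0.0], [0.61, -0.792, -0.0], [-0.001, 0.0, -1.0]]
wrist_force: [-3.2, -4.9, 1.7]
grip_width: -0.3
gripper_force: 2.9
```

Call:
{"api": "arm_command", "payload": {
  "targets": [
    {"dp": [0.0004,0,0],"dr": [0,0,0]},
    {"dp": [0.0007,0,0],"dr": [0,0,0]}
  ]
}}

```text
clock: 15.48
tcp_pos: [459.9, -264.3, 52.7]
tcp_rot: [[0.792, 0.61, -0.0], [0.61, -0.792, -0.0], [-0.001, 0.0, -1.0]]
wrist_force: [-4.5, -5.5, 0.8]
grip_width: -0.2
gripper_force: 2.9
```

Call:
{"api": "arm_command", "payload": {
  "targets": [
    {"dp": [0.0003,0,0],"dr": [0,0,0]},
    {"dp": [0.0006,0,0],"dr": [0,0,0]}
  ]
}}

```text
clock: 15.72
tcp_pos: [460.4, -263.9, 52.7]
tcp_rot: [[0.792, 0.61, -0.0], [0.61, -0.792, -0.0], [-0.001, 0.0, -1.0]]
wrist_force: [-3.1, -4.5, 0.6]
grip_width: -0.4
gripper_force: 2.9
```

Call:
{"api": "arm_command", "payload": {
  "targets": [
    {"dp": [0.0004,0,0],"dr": [0,0,0]},
    {"dp": [0.0007,0,0],"dr": [0,0,0]}
  ]
}}

```text
clock: 15.98
tcp_pos: [460.9, -263.5, 52.7]
tcp_rot: [[0.792, 0.61, -0.0], [0.61, -0.792, -0.0], [-0.001, 0.0, -1.0]]
wrist_force: [-3.5, -4.9, 0.9]
grip_width: 0.1
gripper_force: 2.9
```

Call:
{"api": "arm_command", "payload": {
  "targets": [
    {"dp": [0.0004,0,0],"dr": [0,0,0]},
    {"dp": [0.0007,0,0],"dr": [0,0,0]}
  ]
}}

```text
clock: 16.23
tcp_pos: [461.5, -263.1, 52.7]
tcp_rot: [[0.792, 0.61, -0.0], [0.61, -0.792, -0.0], [-0.001, 0.0, -1.0]]
wrist_force: [-3.4, -4.9, 1.3]
grip_width: 0.1
gripper_force: 2.9
```

Call:
{"api": "arm_command", "payload": {
  "targets": [
    {"dp": [0.0004,0,0],"dr": [0,0,0]},
    {"dp": [0.0007,0,0],"dr": [0,0,0]}
  ]
}}

```text
clock: 16.48
tcp_pos: [462.1, -262.7, 52.7]
tcp_rot: [[0.792, 0.61, -0.0], [0.61, -0.792, -0.001], [-0.001, 0.0, -1.0]]
wrist_force: [-3.3, -4.6, 1.3]
grip_width: -0.0
gripper_force: 2.9
```

Call:
{"api": "arm_command", "payload": {
  "targets": [
    {"dp": [0.0004,0,0],"dr": [0,0,0]},
    {"dp": [0.0007,0,0],"dr": [0,0,0]}
  ]
}}

```text
clock: 16.73
tcp_pos: [462.6, -262.2, 52.7]
tcp_rot: [[0.792, 0.61, -0.0], [0.61, -0.792, -0.001], [-0.001, 0.0, -1.0]]
wrist_force: [-3.8, -4.5, 0.9]
grip_width: 0.3
gripper_force: 2.9
```

Call:
{"api": "arm_command", "payload": {
  "targets": [
    {"dp": [0.0004,0,0],"dr": [0,0,0]},
    {"dp": [0.0007,0,0],"dr": [0,0,0]}
  ]
}}

```text
clock: 16.98
tcp_pos: [463.2, -261.8, 52.7]
tcp_rot: [[0.792, 0.61, -0.0], [0.61, -0.792, -0.001], [-0.001, 0.0, -1.0]]
wrist_force: [-3.1, -5.3, 0.9]
grip_width: -0.1
gripper_force: 2.9
```

Call:
{"api": "arm_command", "payload": {
  "targets": [
    {"dp": [0.0004,0,0],"dr": [0,0,0]},
    {"dp": [0.0007,0,0],"dr": [0,0,0]}
  ]
}}

```text
clock: 17.23
tcp_pos: [463.7, -261.4, 52.7]
tcp_rot: [[0.792, 0.61, -0.0], [0.61, -0.792, -0.001], [-0.001, 0.0, -1.0]]
wrist_force: [-3.2, -4.9, 0.2]
grip_width: 0.1
gripper_force: 2.9
```

Call:
{"api": "arm_command", "payload": {
  "targets": [
    {"dp": [0.0004,0,0],"dr": [0,0,0]},
    {"dp": [0.0007,0,0],"dr": [0,0,0]}
  ]
}}

```text
clock: 17.48
tcp_pos: [464.1, -261.1, 52.7]
tcp_rot: [[0.793, 0.61, -0.001], [0.61, -0.793, -0.001], [-0.001, 0.0, -1.0]]
wrist_force: [-5.5, -7.0, 2.2]
grip_width: -0.0
gripper_force: 4.3
```

Call:
{"api": "arm_command", "payload": {
  "targets": [
    {"dp": [0.0002,0,0],"dr": [0,0,0]},
    {"dp": [0.0002,0,0],"dr": [0,0,0]}
  ]
}}

```text
clock: 17.73
tcp_pos: [464.1, -261.1, 52.7]
tcp_rot: [[0.793, 0.61, -0.001], [0.61, -0.793, -0.001], [-0.001, 0.0, -1.0]]
wrist_force: [-5.6, -6.9, 2.6]
grip_width: -0.2
gripper_force: 4.4
```

Call:
{"api": "arm_command", "payload": {
  "targets": [
    {"dp": [0.0002,0,0],"dr": [0,0,0]},
    {"dp": [0.0003,0,0],"dr": [0,0,0]},
    {"dp": [0.0003,0,0],"dr": [0,0,0]},
    {"dp": [0.0003,0,0],"dr": [0,0,0]}
  ]
}}

```text
clock: 18.23
tcp_pos: [464.2, -261.0, 52.7]
tcp_rot: [[0.793, 0.61, -0.001], [0.61, -0.793, -0.001], [-0.002, 0.0, -1.0]]
wrist_force: [-7.1, -8.6, 2.5]
grip_width: 0.5
gripper_force: 5.2
```

Call:
{"api": "arm_command", "payload": {
  "targets": [
    {"dp": [-0.006,0,0],"dr": [0,0,0]},
    {"dp": [-0.03,0,-0.005],"dr": [0,0,0]},
    {"dp": [-0.04,0,-0.05],"dr": [0,0,0]},
    {"dp": [-0.04,0,-0.1],"dr": [0,0,0]},
    {"dp": [-0.03,0.01,-0.15],"dr": [0,0,-0.15]},
    {"dp": [0,0.02,-0.18],"dr": [0,0,-0.3]},
    {"dp": [0.03,0.03,-0.18],"dr": [0,0,-0.45]},
    {"dp": [0.06,0.05,-0.18],"dr": [0,0,-0.6]},
    {"dp": [0.0735,0.06,-0.18],"dr": [0,0,-0.75]},
    {"dp": [0.0735,0.06,-0.18],"dr": [0,0,-0.9]},
    {"dp": [0.0735,0.06,-0.18],"dr": [0,0,-1.05]},
    {"dp": [0.0735,0.06,-0.18],"dr": [0,0,-1.2]},
    {"dp": [0.0735,0.06,-0.18],"dr": [0,0,-1.35]},
    {"dp": [0.0735,0.06,-0.18],"dr": [0,0,-1.5]},
    {"dp": [0.0735,0.06,-0.18],"dr": [0,0,-1.571]},
    {"dp": [0.0735,0.06,-0.18],"dr": [0,0,-1.571]},
    {"dp": [0.0735,0.06,-0.18],"dr": [0,0,-1.571]}
  ],
  "grip": 52
}}

```text
clock: 20.35
tcp_pos: [559.7, -263.0, 232.6]
tcp_rot: [[-0.609, 0.793, 0.0], [0.793, 0.609, 0.0], [0.0, 0.0, -1.0]]
wrist_force: [-0.2, 0.3, -0.5]
grip_width: 44.7
gripper_force: 0.0
```

```bash
python3 -c "
from h import *
go((560,-263.5,151),37.6)
s=robot.observe();np.savez('pics/w6s.npz',R=s['tcp_rot'],p=s['tcp_pos']);print(s['qpos'])
w=save('wrist','w6')
i=w['img'][120:420,80:480];cv2.imwrite('pics/w6b.png',cv2.resize(i[:,:,::-1],None,fx=2,fy=2))"
```

```text
clock 20.35 tcp [ 559.7 -263.   232.6] dp [-0.0006 -0.      0.0816] dr [ 0.0002 -0.0002 -0.0015] F [-0.2  0.3 -0.5] grip 44.7
[-2.51828262e+01  2.69186838e+01  1.89394818e+01  8.20262145e+01
  1.82057384e-02  2.73045476e+01]
```

View pics/w6b.png

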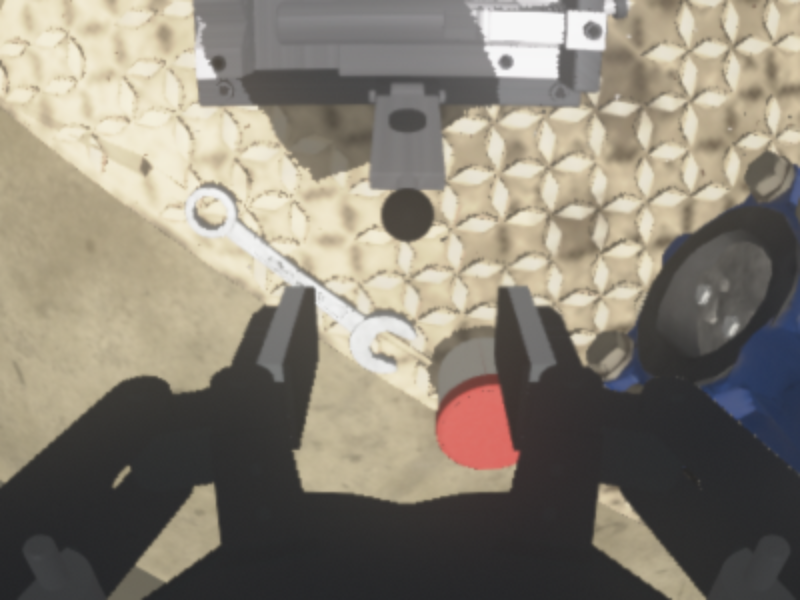

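The knob is at crop (408,214), between the open fingers. The pin is in the groove and the leaf plate ends well short of the knob.

```bash
python3 - <<'E'
from h import *
w=load('w6');s=np.load('pics/w6s.npz');R,p=s['R'],s['p']
q=w_z(w,R,p,80+408/2,120+214/2,161.4);print(q,(R.T@(q-p)).round(1))
y=71.2 and q
# rows: arc, offsets from start, tool x=+jig y (check), z down
print(R[:,0],'jig y',[-np.sin(np.radians(37.56)),np.cos(np.radians(37.56))])
r=94.5
for th in np.radians(np.linspace(105.5,0,16)): print(round(np.degrees(th)), [round(r*(np.cos(th)-np.cos(1.841))/1000,4), round(-r*(np.sin(th)-np.sin(1.841))/1000,4)])
E
```

```text
[ 559.77003351 -262.91450574  161.4       ] [ 0.   0.1 71.2]
[-6.08936239e-01  7.93219140e-01  2.29761060e-04] jig y [np.float64(-0.6095918927412882), np.float64(0.7927154119254235)]
106 [np.float64(-0.0), np.float64(0.0)]
98 [np.float64(0.0113), np.float64(-0.0024)]
91 [np.float64(0.0229), np.float64(-0.0034)]
84 [np.float64(0.0344), np.float64(-0.003)]
77 [np.float64(0.0459), np.float64(-0.0011)]
70 [np.float64(0.057), np.float64(0.0021)]
63 [np.float64(0.0677), np.float64(0.0066)]
56 [np.float64(0.0777), np.float64(0.0125)]
49 [np.float64(0.0869), np.float64(0.0195)]
42 [np.float64(0.0952), np.float64(0.0276)]
35 [np.float64(0.1025), np.float64(0.0366)]
28 [np.float64(0.1086), np.float64(0.0465)]
21 [np.float64(0.1134), np.float64(0.0571)]
14 [np.float64(0.1169), np.float64(0.0681)]
7 [np.float64(0.119), np.float64(0.0795)]
0 [np.float64(0.1197), np.float64(0.0911)]
```

Call:
{"api": "arm_command", "payload": {
  "targets": [
    {"dp": [0,0,0.03],"dr": [0,0,0]},
    {"dp": [0,0,0.06],"dr": [0,0,0]},
    {"dp": [0,0,0.078],"dr": [0,0,0]},
    {"dp": [0,0,0.0816],"dr": [0,0,0]},
    {"dp": [0,0,0.0816],"dr": [0,0,0]}
  ]
}}

```text
clock: 21.02
tcp_pos: [559.8, -263.2, 151.6]
tcp_rot: [[-0.61, 0.792, 0.0], [0.792, 0.61, -0.0], [-0.0, 0.0, -1.0]]
wrist_force: [0.4, 0.5, 0.2]
grip_width: 44.3
gripper_force: 0.0
```

Call:
{"api": "arm_command", "payload": {
  "targets": [
    {"dp": [0,0,0],"dr": [0,0,0]},
    {"dp": [0,0,0],"dr": [0,0,0]},
    {"dp": [0,0,0],"dr": [0,0,0]},
    {"dp": [0,0,0],"dr": [0,0,0]},
    {"dp": [0,0,0],"dr": [0,0,0]}
  ],
  "grip": 8,
  "grip_force": 25
}}

```text
clock: 21.65
tcp_pos: [560.3, -263.4, 152.0]
tcp_rot: [[-0.61, 0.792, 0.002], [0.792, 0.61, -0.001], [-0.002, 0.001, -1.0]]
wrist_force: [1.9, 0.5, 6.3]
grip_width: 16.6
gripper_force: 24.4
```

Call:
{"api": "arm_command", "payload": {
  "targets": [
    {"dp": [0.0055,0,-0.0014],"dr": [0,0,0]},
    {"dp": [0.0113,0,-0.0024],"dr": [0,0,0]},
    {"dp": [0.017,0,-0.003],"dr": [0,0,0]},
    {"dp": [0.0229,0,-0.0034],"dr": [0,0,0]},
    {"dp": [0.0287,0,-0.0034],"dr": [0,0,0]},
    {"dp": [0.0344,0,-0.003],"dr": [0,0,0]},
    {"dp": [0.0402,0,-0.0022],"dr": [0,0,0]},
    {"dp": [0.0459,0,-0.0011],"dr": [0,0,0]}
  ]
}}

```text
clock: 22.65
tcp_pos: [531.9, -226.3, 152.5]
tcp_rot: [[-0.61, 0.792, 0.001], [0.792, 0.61, 0.0], [-0.0, 0.001, -1.0]]
wrist_force: [5.1, 2.9, 4.0]
grip_width: 16.6
gripper_force: 25.1
```

Call:
{"api": "arm_command", "payload": {
  "targets": [
    {"dp": [0.0056,0,0.0015],"dr": [0,0,0]},
    {"dp": [0.0111,0,0.0032],"dr": [0,0,0]},
    {"dp": [0.0165,0,0.0053],"dr": [0,0,0]},
    {"dp": [0.0218,0,0.0077],"dr": [0,0,0]},
    {"dp": [0.0269,0,0.0105],"dr": [0,0,0]},
    {"dp": [0.0318,0,0.0136],"dr": [0,0,0]},
    {"dp": [0.0365,0,0.017],"dr": [0,0,0]},
    {"dp": [0.041,0,0.0206],"dr": [0,0,0]},
    {"dp": [0.0453,0,0.0246],"dr": [0,0,0]},
    {"dp": [0.0493,0,0.0287],"dr": [0,0,0]},
    {"dp": [0.0531,0,0.0331],"dr": [0,0,0]},
    {"dp": [0.0566,0,0.0377],"dr": [0,0,0]},
    {"dp": [0.0598,0,0.0426],"dr": [0,0,0]},
    {"dp": [0.0627,0,0.0476],"dr": [0,0,0]},
    {"dp": [0.0652,0,0.0528],"dr": [0,0,0]},
    {"dp": [0.0675,0,0.0582],"dr": [0,0,0]},
    {"dp": [0.0694,0,0.0637],"dr": [0,0,0]},
    {"dp": [0.071,0,0.0692],"dr": [0,0,0]}
  ]
}}

```text
clock: 24.9
tcp_pos: [488.5, -169.4, 82.8]
tcp_rot: [[-0.611, 0.792, 0.001], [0.792, 0.611, 0.002], [0.001, 0.002, -1.0]]
wrist_force: [6.7, 8.9, 1.3]
grip_width: 17.0
gripper_force: 27.1
```

Call:
{"api": "arm_command", "payload": {
  "targets": [
    {"dp": [0.0012,0,0.0057],"dr": [0,0,0]},
    {"dp": [0.0021,0,0.0114],"dr": [0,0,0]},
    {"dp": [0.0026,0,0.016],"dr": [0,0,0]},
    {"dp": [0.0027,0,0.02],"dr": [0,0,0]},
    {"dp": [0.0028,0,0.022],"dr": [0,0,0]},
    {"dp": [0.0028,0,0.023],"dr": [0,0,0]},
    {"dp": [0.0028,0,0.023],"dr": [0,0,0]}
  ]
}}

```text
clock: 25.78
tcp_pos: [486.8, -167.2, 59.8]
tcp_rot: [[-0.611, 0.792, 0.001], [0.792, 0.611, 0.002], [0.001, 0.002, -1.0]]
wrist_force: [6.2, 8.5, -0.5]
grip_width: 17.1
gripper_force: 27.1
```

Call:
{"api": "arm_command", "payload": {
  "targets": [
    {"dp": [0,0,0.0005],"dr": [0,0,0]},
    {"dp": [0,0,0.001],"dr": [0,0,0]},
    {"dp": [0,0,0.0015],"dr": [0,0,0]}
  ]
}}

```text
clock: 26.15
tcp_pos: [486.8, -167.2, 58.4]
tcp_rot: [[-0.611, 0.792, 0.001], [0.792, 0.611, 0.002], [0.001, 0.002, -1.0]]
wrist_force: [6.5, 8.4, 1.5]
grip_width: 16.5
gripper_force: 27.1
```

Call:
{"api": "arm_command", "payload": {
  "targets": [
    {"dp": [0,0,0.0005],"dr": [0,0,0]},
    {"dp": [0,0,0.001],"dr": [0,0,0]},
    {"dp": [0,0,0.0015],"dr": [0,0,0]}
  ]
}}

```text
clock: 26.52
tcp_pos: [486.8, -167.2, 56.9]
tcp_rot: [[-0.611, 0.792, 0.001], [0.792, 0.611, 0.002], [0.001, 0.002, -1.0]]
wrist_force: [6.2, 9.0, 1.1]
grip_width: 16.9
gripper_force: 27.1
```

Call:
{"api": "arm_command", "payload": {
  "targets": [
    {"dp": [0,0,0.0005],"dr": [0,0,0]},
    {"dp": [0,0,0.001],"dr": [0,0,0]}
  ]
}}

```text
clock: 26.78
tcp_pos: [486.8, -167.2, 55.9]
tcp_rot: [[-0.611, 0.792, 0.001], [0.792, 0.611, 0.002], [0.001, 0.002, -1.0]]
wrist_force: [6.5, 9.0, 0.5]
grip_width: 16.7
gripper_force: 27.1
```

```bash
python3 - <<'E'
from h import *
s=robot.observe();print(s['tcp_pos'],s['wrist_force'],s['ft_torque'])
B=save('scene','scene1');A=save('top','top1')
a=np.radians(37.56)
def W(x,y,z): return np.array([519.97+np.cos(a)*x-np.sin(a)*y,-218.8+np.sin(a)*x+np.cos(a)*y,z])
# wrist view: knob as dark pixels, leaf plate light; print grey patches round expected knob & along leaf centreline
w=save('wrist','w7');R,p=s['tcp_rot'],s['tcp_pos']
def wproj(P):
    T=w['tool_from_camera'];c=T[:3,:3].T@(R.T@(P-p)-T[:3,3]);t=np.arctan2(np.hypot(c[0],c[1]),c[2]);k=w['K'];h=np.hypot(c[0],c[1]);return np.array([k[0,2],k[1,2]])+k[0,0]*t*c[:2]/h
print('wrist knob exp',wproj(W(5,60,70)),'bush',wproj(W(5,0,74)),'hinge',wproj(W(5,-34.5,74)))
g=cv2.cvtColor(w['img'],cv2.COLOR_RGB2GRAY)
for yj in range(-40,76,4):
    print(yj,[int(g[int(v),int(u)]) if 0<=v<420 and 0<=u<560 else -1 for u,v in (wproj(W(5+dx,yj,72)) for dx in(-18,-10,-6,0,6,10,18))])
E
```

```text
[ 486.84288312 -167.21575917   55.92158143] [6.54152565 9.00500404 0.46757734] [ 1.59318366 -1.28449216  0.02757619]
wrist knob exp [283.89810444 294.15900147] bush [283.64953625 386.8063994 ] hinge [283.51688892 421.29842976]
-40 [-1, -1, -1, -1, -1, -1, -1]
-36 [38, -1, -1, -1, -1, 39, 39]
-32 [40, 40, 40, 38, 39, 38, 39]
-28 [39, 39, 40, 39, 40, 40, 38]
-24 [39, 40, 40, 39, 41, 39, 40]
-20 [40, 40, 41, 40, 40, 40, 40]
-16 [39, 40, 41, 41, 41, 41, 40]
-12 [40, 40, 41, 41, 41, 41, 40]
-8 [41, 41, 42, 42, 42, 42, 40]
-4 [40, 42, 42, 43, 43, 43, 42]
0 [41, 42, 43, 43, 43, 43, 43]
4 [42, 43, 43, 44, 44, 44, 43]
8 [43, 42, 43, 45, 44, 44, 44]
12 [44, 46, 202, 51, 194, 49, 45]
16 [43, 121, 117, 59, 227, 227, 45]
20 [44, 121, 117, 117, 227, 226, 46]
24 [45, 122, 117, 120, 120, 187, 45]
28 [45, 122, 118, 120, 120, 119, 46]
32 [45, 109, 118, 120, 120, 94, 46]
36 [46, 81, 118, 121, 120, 48, 46]
40 [46, 55, 113, 123, 111, 47, 47]
44 [46, 44, 64, 122, 62, 47, 45]
48 [46, 44, 61, 123, 61, 44, 45]
52 [46, 43, 40, 40, 41, 46, 46]
56 [47, 43, 38, 39, 39, 46, 46]
60 [67, 42, 38, 44, 39, 41, 47]
64 [47, 44, 38, 39, 37, 46, 47]
68 [49, 43, 39, 38, 38, 61, 49]
72 [48, 54, 58, 57, 59, 104, 48]
```

Call:
{"api": "arm_command", "payload": {
  "targets": [
    {"dp": [0,0,0],"dr": [0,0,0]},
    {"dp": [0,0,0],"dr": [0,0,0]},
    {"dp": [0,0,0],"dr": [0,0,0]},
    {"dp": [0,0,0],"dr": [0,0,0]},
    {"dp": [0,0,-0.01],"dr": [0,0,0]},
    {"dp": [0,0,-0.04],"dr": [0,0,0]},
    {"dp": [0,0,-0.08],"dr": [0,0,0]},
    {"dp": [0,0,-0.1],"dr": [0,0,0]},
    {"dp": [0,0,-0.1],"dr": [0,0,0]}
  ],
  "grip": 50
}}

```text
clock: 28.05
tcp_pos: [487.6, -168.7, 157.9]
tcp_rot: [[-0.61, 0.792, 0.003], [0.792, 0.61, -0.001], [-0.003, 0.002, -1.0]]
wrist_force: [0.5, -0.4, -1.5]
grip_width: 42.8
gripper_force: 0.0
```

```bash
python3 - <<'E'
from h import *
s=robot.observe();R,p=s['tcp_rot'],s['tcp_pos'];print(p,s['wrist_force'])
w=save('wrist','w8');B=save('scene','scene2')
a=np.radians(37.56)
def W(x,y,z): return np.array([519.97+np.cos(a)*x-np.sin(a)*y,-218.8+np.sin(a)*x+np.cos(a)*y,z])
J=lambda q:(np.array([[np.cos(a),np.sin(a)],[-np.sin(a),np.cos(a)]])@(q[:2]-[519.97,-218.8])).round(1)
def wproj(P):
    T=w['tool_from_camera'];c=T[:3,:3].T@(R.T@(P-p)-T[:3,3]);h=np.hypot(c[0],c[1]);t=np.arctan2(h,c[2]);k=w['K'];return np.array([k[0,2],k[1,2]])+k[0,0]*t*c[:2]/h
def blob(g,c,r,name):
    u,v=np.round(c).astype(int);m=(g[v-r:v+r,u-r:u+r]<35).astype(np.uint8)
    n,l,st,ce=cv2.connectedComponentsWithStats(m)
    for i in range(1,n):
        if st[i,4]>20:print(name,'exp',c.round(1),'blob',(ce[i]+[u-r,v-r]).round(1),st[i].tolist())
gw=cv2.cvtColor(w['img'],cv2.COLOR_RGB2GRAY);gs=cv2.cvtColor(B['img'],cv2.COLOR_RGB2GRAY)
blob(gw,wproj(W(5,60,70)),40,'w');blob(gs,proj(B,W(5,60,70)),25,'s')
u,v=np.round(proj(B,W(5,60,70))).astype(int)
print(gs[v-10:v+11,u-12:u+13])
E
```

```text
[ 487.55712542 -168.66679579  157.92440947] [ 0.5177129  -0.36247656 -1.5066821 ]
s exp [281.8 268.5] blob [279.2 247.1] [20, 0, 6, 8, 38]
s exp [281.8 268.5] blob [281.2 269. ] [22, 22, 6, 7, 28]
[[159 174 171 180 223 238 241 243 243 241 240 238 220 167 163 171 174 154
  139 140 132 119 112  91  51]
 [169 187 214 217 170 189 225 244 244 243 230 161 138 177 187 177 152 128
  111 139 163 107 106  88  75]
 [190 214 236 231 195 184 203 213 211 202 195 178 169 174 171 173 169 158
  151 152 149 114  97  63  71]
 [177 201 240 239 226 193 202 207 205 203 203 190 167 137 125 155 174 179
  182 184 161 103 108 103 104]
 [212 235 240 239 225 190 192 199 208 210 209 197 160 119 120 151 177 189
  192 191 171 118 110 109 110]
 [181 214 239 235 199 152 187 194 205 212 213 201 170 127 119 150 178 186
  188 176 142 112 109 111 108]
 [155 153 224 224 180 174 188 194 199 180 132 116  88  99 130 156 177 185
  185 174 148 177 227 217 183]
 [183 143 148 173 186 218 230 235 213 102  41  37  26  37  86 155 200 218
  220 199 119 133 207 245 244]
 [160 159 173 198 232 238 240 234 173  33  18  17  18  17  62 1
[... 602 characters left out ...]
95  93  82  72  56  46 103 171 192 191
  149 117 133 126 120 122 120]
 [ 78  97 103  91  81  88  93  92  90  89  85  76  60  54 117 186 205 199
  148 103 126 122 123 127 131]
 [ 79  78  86  90  96 109 110 110 109 102  91  85  67  58 117 202 225 193
   90  83 109 108 115 128 129]
 [ 83  80  91 106 111 114 115 115 114 112 109 102  87  79 173 236 239 215
   88  61  60  59  60  66  95]
 [ 91  97  92  91 103 110 108 111 107  88  81  71  75  80 123 195 228 211
  105  56  48  49  46  50  84]
 [ 97 111  98  79  82  89  95  92  76  66  69  74  73  73  83 137 176 142
   97  58  46  49  49  51  89]
 [106 112 104  86  85  88  90  88  87  86  85  75  62  60  71 138 174 100
   60  57  47  48  48  62  99]]
```

Call:
{"api": "arm_command", "payload": {
  "targets": [
    {"dp": [0,0,0],"dr": [0,0,0]},
    {"dp": [0,0,0],"dr": [0,0,0]},
    {"dp": [0,0,0.01],"dr": [0,0,0]},
    {"dp": [0,0,0.035],"dr": [0,0,0]},
    {"dp": [0,0,0.06],"dr": [0,0,0]},
    {"dp": [0,0,0.07],"dr": [0,0,0]},
    {"dp": [0,0,0.074],"dr": [0,0,0]},
    {"dp": [0,0,0.074],"dr": [0,0,0]}
  ],
  "grip": 0
}}

```text
clock: 29.15
tcp_pos: [486.8, -168.4, 82.3]
tcp_rot: [[-0.61, 0.792, 0.0], [0.792, 0.61, -0.0], [-0.0, 0.0, -1.0]]
wrist_force: [-0.5, 0.2, 0.9]
grip_width: 0.2
gripper_force: 0.0
```

Call:
{"api": "arm_command", "payload": {
  "targets": [
    {"dp": [0,0,0.001],"dr": [0,0,0]},
    {"dp": [0,0,0.002],"dr": [0,0,0]},
    {"dp": [0,0,0.003],"dr": [0,0,0]},
    {"dp": [0,0,0.003],"dr": [0,0,0]}
  ]
}}

```text
clock: 29.65
tcp_pos: [486.7, -168.4, 79.1]
tcp_rot: [[-0.61, 0.792, 0.0], [0.792, 0.61, -0.0], [-0.0, 0.0, -1.0]]
wrist_force: [0.1, 0.3, 0.0]
grip_width: 0.1
gripper_force: 0.2
```

Call:
{"api": "arm_command", "payload": {
  "targets": [
    {"dp": [0,0,0.0005],"dr": [0,0,0]},
    {"dp": [0,0,0.001],"dr": [0,0,0]},
    {"dp": [0,0,0.001],"dr": [0,0,0]}
  ]
}}

```text
clock: 30.02
tcp_pos: [486.7, -168.4, 78.2]
tcp_rot: [[-0.61, 0.792, 0.0], [0.792, 0.61, -0.0], [-0.0, 0.0, -1.0]]
wrist_force: [-1.1, 0.4, 4.8]
grip_width: -0.3
gripper_force: 2.7
```

Call:
{"api": "arm_command", "payload": {
  "targets": [
    {"dp": [0,0,0.0003],"dr": [0,0,0]},
    {"dp": [0,0,0.0003],"dr": [0,0,0]}
  ]
}}

```text
clock: 30.28
tcp_pos: [486.7, -168.3, 78.0]
tcp_rot: [[-0.61, 0.792, 0.0], [0.792, 0.61, -0.0], [-0.0, 0.0, -1.0]]
wrist_force: [-1.2, 1.9, 7.5]
grip_width: 0.3
gripper_force: 3.7
```

Call:
{"api": "arm_command", "payload": {
  "targets": [
    {"dp": [0,0,-0.01],"dr": [0,0,0]},
    {"dp": [0,0,-0.04],"dr": [0,0,0]},
    {"dp": [0,0,-0.09],"dr": [0,0,0]},
    {"dp": [0,0,-0.13],"dr": [0,0,0]},
    {"dp": [0,0,-0.15],"dr": [0,0,0]},
    {"dp": [0,0,-0.15],"dr": [0,0,0]},
    {"dp": [0,0,-0.15],"dr": [0,0,0]},
    {"dp": [0,0,-0.15],"dr": [0,0,0]}
  ]
}}

```text
clock: 31.28
tcp_pos: [486.1, -168.2, 226.8]
tcp_rot: [[-0.61, 0.792, -0.001], [0.792, 0.61, 0.001], [0.001, -0.001, -1.0]]
wrist_force: [0.8, -0.2, -0.2]
grip_width: 0.3
gripper_force: 0.0
```

```bash
python3 - <<'E'
from h import *
B=save('scene','scene3');g=cv2.cvtColor(B['img'],cv2.COLOR_RGB2GRAY)[262:276,272:290]
v,u=np.nonzero(g<35);print('knob',u.mean()+272,v.mean()+262,robot.observe()['wrist_force'])
print(robot.close_job())
E
```

```text
knob 281.25925925925924 268.8888888888889 [ 0.1623911   0.81487429 -0.18323948]
the job is handed in; nothing more can be done
None
```

The job is handed in at about 31 s: by force feel the pin is home against the stop screw (about 5 N on the stop, under the 12 N limit), the leaf is down with the bush resting firmly, and the arm is clear. I didn't check the pin's position by camera after lowering the leaf, and the hand-in returned no verdict.

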